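# Tip the red tube block out of its pocket

## Task

The red tube block sits flush in its pocket of the block station, with no room for fingers: press down its white-striped end so that the other end tips up and stays up, then take it by the raised end and lay it flat, wells up, near the middle of the cork pad. Leave the blue block sitting in its pocket.

Things in the scene. Friction and masses are not known exactly. Their poses are not given: they have to be found in the camera images.
- red_insert_center (a point): Centre (half-way up) of the red tube block, loose, 100 (its x) x 58 (y) x 22 mm (z, up), about 0.16 kg. Flat top with small dark wells and a white stripe 39 mm from the centre towards +x, the end to press. It starts in either pocket, flush, axes as the station's. Once tipped past 15 deg it rests at 28 deg by itself, the plain end's top edge then 22 mm above the rim at station x = -34; pinch it across its width at x = -30.
- blue_insert_center (a point): Centre of the blue tube block, same size, shape and start as the red one (flush, level, white stripe to the station's +x) but in the other pocket; it must stay there.
- station: White block station fixed to the bench, 175 (x) x 196 mm (y); origin on the bench midway between two pockets, z up. Flat rim 50 mm up, nothing above it. Pockets centred at y = +46 and -46, each 62 mm wide, x -51 to +57 (blocks start centred at x = 0). Pocket floor level, 22 mm below the rim, up to x = +3; from there it drops at 28 deg towards +x, so a block's +x end can be pressed down.
- cork_pad: Square cork pad fixed to the bench, 160 x 160 mm, 5 mm thick; origin at the centre of its underside, z up.
Not all that is in view belongs to the job. Of the things shaped like the part that bears blue_insert_center, the blue one is meant. Of the things that look like the part that bears red_insert_center, the smaller one is meant.

How it is judged:
By the outcome, as a careful person would: the job done as asked, in the order asked, and still so for the second after the job is handed in, with the robot touching nothing.
It also fails if it takes over 48 s, if anything falls off the work surface, if the arm or the gripper's body presses on something with over 40 N, if the wrist force passes 120 N, or if a joint passes its speed limit or range.

## Robot

A 6-joint arm with a two-finger parallel gripper is mounted at the origin on the work surface. World frame = base frame: x ahead of the robot, y to its left, z up, the work surface at z = 0. Lengths are in m, angles in rad, forces in N, time in s.
With the tool pointing down it reaches from about 0.35 to 0.975 m from the base axis. Payload 4.9 kg.
Tool frame: the origin (TCP) lies at the very end of the fingers, on their centre line; the grasp point (between the pads) lies behind it (manip.grip_depth is the z of the grasp point in the tool frame, in m); z points along the fingers, y is the direction in which the jaws open and shut (so a half turn about z gives the same grasp; the last joint's range is limited). The gripper opens to 85 mm and grips with 20 to 120 N. Pads are 22 mm wide; open, the fingers measure 114 mm over their backs; the gripper's body (76 mm by 85 mm) begins 54 mm behind the grasp point. The pads swing forward as they close: fully open they stand 13 mm farther back than shut.
Start: joints at [1.161, 0.053, 1.613, -0, 1.476, -0.119], TCP at [0.179, 0.599, 0.231] pointing down, gripper open.
Joint ranges: [-3.01, 3.01], [-1.01, 2.22], [0.06, 2.58], [-1.02, 4.17], [0.09, 2.62], [-3.14, 3.14]. Speed limits (rad/s): [2.57, 2.57, 3.14, 3.14, 3.14, 3.14].

## Interface

Orientations are given as a unit quaternion [w, x, y, z].
In Python, from plant import state, optics, manip, silhouettes, place_of gives the robot as it stands. The module is installed in compiled form; this text tells all that it offers.
- The arm moves only by the tool jog_arm, never from a script. Its argument "increments" is a list of rows, each an object with "slide": the shift along the tool's x, y, z in mm, a list of three; "rotation": the turn, a rotation vector about the tool's x, y, z in degrees, a list of three. A call has 1 to 20 rows; each row shifts and turns the commanded pose from where the row before left it, along the tool's axes as they then stand; what a row does not reach is not made up. A row lasts 1/12 s, in which the tool goes at most 41.7 mm and 7.16 degrees, less where a joint would pass 70% of its speed; a pose out of reach is approached as far as the arm can. A call with a gripper value outside its range is refused whole. "fingers" is the opening, from 0 (shut) to 1 (fully open), set as the call begins (left out, the last holds). The fingers move at their own pace and stop on an object; the grip force is fixed at half the most. Time passes only in rows, so rows that do not move let the fingers close. It gives the time, the measured TCP pose, the force and the opening at its end, in the units of the state.
- state(): the state, without advancing time (a new reading comes with each control period).
- optics.grab_frame(name): name is "side" or "top" or "wrist"; returns a dict with "frame" (400x640x3 uint8, blue, green, red), "camera_matrix" (3x3 intrinsics, pixels), "R" (3x3) and "t" (3): a world point X has camera coordinates R X + t. Camera axes: x right, y down, z forward; pixel columns grow to the right and rows downward; lengths in m; the calibration is good to about 2 mm. A picture is of the moment at which its call begins. There is no depth.
- manip.job_done(): hands the job in, once; it reports no verdict.
Trained networks look in the newest picture that a camera, given by its name, has taken for a name from the list of things; names that differ only in an ending like _2 or _b are one class to them, and where a whole thing is asked for, a point or a joint stands for the part that bears it (a point fixed in the world has none). Each returns a list of dicts, best first, with "score" (0 to 1); they miss things now and then, are a little off and sometimes report something else, mostly with a low value. They report only what shows in the picture. A call takes as long as a camera call. They do not tell look-alikes from the thing itself.
- silhouettes(thing, camera): "mask" (400x640 bool, what is visible of it) and "bbox" ([left, top, right, bottom] in pixels, round what is visible of it).
- place_of(thing, camera): "uv" ([column, row] in pixels: a listed point, or the origin of a listed thing).
The state is a dict: "time": time; "joint_pos": joint angles; "joint_vel": joint speeds; "joint_efforts": joint torques, N m; "tool_pos": TCP position; "tool_rot": TCP orientation; "contact_force": force on the tool from outside, world axes, zero at the start; "ft_torque": the same for the moment, N m; "gripper_width": opening from 0.0 (shut) to 1.0 (fully open).
Only numpy, scipy, OpenCV 4.12 (cv2) and the standard library are available. Lean on these libraries where they do the work, as an engineer would, in place of code of your own. Each camera call takes 0.05 s, during which the arm holds its last target.

## Working session

There is one attempt and no reset: what is moved stays moved. The work goes in short steps, Python scripts to look and compute and a tool call to move; the robot and the scene stay as the last step left them, time stands still between calls to the robot, and variables do not carry over. Pictures are saved under pics/ and viewed, and the job is handed in when it is done.

Besides the shell and the picture viewer there is one more tool, called after "Request:" as name(argument=value, ...), one argument or row to a line, values as JSON. jog_arm: Moves the arm, as the interface text tells. Its arguments: {"type":"object","properties":{"increments":{"type":"array","items":{"type":"object","properties":{"slide":{"type":"array","items":{"type":"number"}},"rotation":{"type":"array","items":{"type":"number"}}}}},"fingers":{"type":"number"}},"required":["increments"]}

```bash
mkdir -p pics; python3 - <<'E'
from plant import state, optics, manip
import cv2
s=state();print({k:(v if not hasattr(v,'tolist') else v.tolist()) for k,v in s.items()}, manip.grip_depth)
for n in("top","side"):
    f=optics.grab_frame(n);cv2.imwrite(f"pics/{n}0.png",f["frame"]);print(n,f["camera_matrix"],f["R"],f["t"])
E
```

```text
{'time': 0.0, 'joint_pos': [1.1610325899632818, 0.053351711477195043, 1.6143113261131639, 4.2308002391545995e-06, 1.476014124926417, -0.1189885455240243], 'joint_vel': [-0.0010154054499923384, 0.001614847509033286, -0.0008293043286728926, -0.0007053035551087926, -0.0017550078791194555, 0.00029461589652115795], 'joint_efforts': [-0.0003491114784992533, -39.36873435974121, -37.01756715774536, -0.00010611492143652868, 0.007143187540350482, -2.5872876108223863e-05], 'tool_pos': [0.17892147684801793, 0.5981803226062811, 0.23005587186918366], 'tool_rot': [-0.00027438101377351523, 0.14487606860825278, 0.9894492601675993, -0.0010054916541429569], 'contact_force': [0.33259229037253085, -0.5059992009191434, 0.20730378021574666], 'ft_torque': [0.027639202368609336, 0.05916873994755978, 0.0019804920101404787], 'gripper_width': 0.9987225402029088} -0.0187
top [[388.84095991   0.         325.00081024]
 [  0.         388.84095991 200.15435556]
 [  0.           0.           1.        ]] [[ 8.98041353e-04 -9.99243791e-01 -3.88720901e-02]
 [-9.91235028e-01  4.24578949e-03 -1.32042008e-01]
 [ 1.32107200e-01  3.86499565e-02 -9.90481635e-01]] [0.06804263 0.48782968 0.73430338]
side [[375.90433287   0.         314.71774431]
 [  0.         375.90433287 197.54366449]
 [  0.           0.           1.        ]] [[-0.99871978 -0.04824845  0.01519517]
 [-0.04663812  0.76195372 -0.64595001]
 [ 0.01958807 -0.64583172 -0.76322847]] [0.46694689 0.01317762 0.90113826]
```

View pics/top0.png

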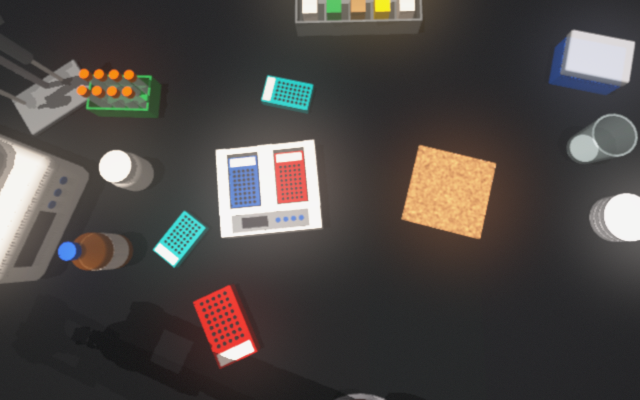

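View pics/side0.png

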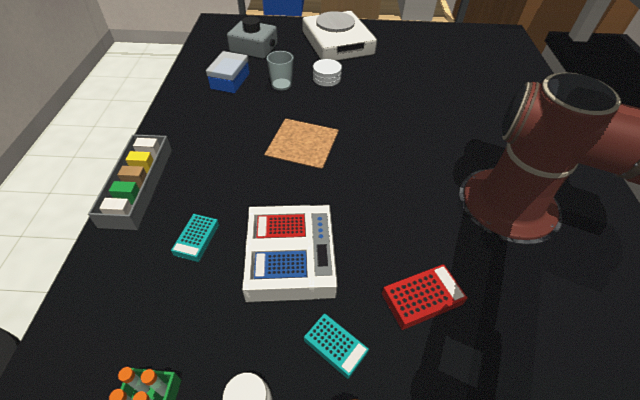

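The top view shows the red block in the station at about (291,177), stripe up (world +x). The blue block is at (243,181) and the cork pad at (449,192). The larger red look-alike lies at (225,325). Next I'll measure all of these.

```bash
cat > h.py <<'E'
import numpy as np,cv2
from plant import state, optics, manip, silhouettes, place_of
def ray(f,uv,z):
    K,R,t=f["camera_matrix"],np.array(f["R"]),np.array(f["t"])
    C=-R.T@t; d=R.T@np.linalg.solve(K,np.array([uv[0],uv[1],1.]))
    return C+d*(z-C[2])/d[2]
def proj(f,X):
    p=f["camera_matrix"]@(np.array(f["R"])@np.array(X)+f["t"]);return p[:2]/p[2]
def rect(f,mask,z):
    c=max(cv2.findContours(mask.astype(np.uint8),cv2.RETR_EXTERNAL,cv2.CHAIN_APPROX_NONE)[0],key=cv2.contourArea)[:,0]
    P=np.array([ray(f,q,z)[:2] for q in c])*1000
    (cx,cy),(w,h),a=cv2.minAreaRect(P.astype(np.float32)); return (round(cx,1),round(cy,1)),(round(w,1),round(h,1)),round(a,1)
E
python3 - <<'E'
from h import *
for n in("top","side"):
    f=optics.grab_frame(n)
    for th,z in(("red_insert_center",.05),("blue_insert_center",.05),("station",.05),("cork_pad",.005)):
        zz={'red_insert_center':.039,'blue_insert_center':.039,'station':0,'cork_pad':0}[th]
        for r in silhouettes(th,n)[:4]:
            if r["score"]>.2: print(n,th,round(r["score"],2),r["bbox"],rect(f,r["mask"],z))
        for r in place_of(th,n)[:4]:
            if r["score"]>.2: print("   pt",round(r["score"],2),r["uv"],ray(f,r["uv"],zz).round(4))
    b=f["frame"]
    cv2.imwrite(f"pics/{n}1.png",cv2.resize(b[125:250,200:340] if n=="top" else b[195:310,230:350],None,fx=5 if n=="side" else 4.5,fy=5 if n=="side" else 4.5,interpolation=cv2.INTER_CUBIC))
E
```

```text
top red_insert_center 0.64 [193.3, 283.4, 258.7, 371.5] ((249.3, 250.7), (134.0, 85.8), 24.8)
   pt 0.69 [227.1, 322.5] [0.2535 0.253  0.039 ]
   pt 0.67 [292.1, 176.1] [0.5357 0.1324 0.039 ]
top blue_insert_center 0.7 [153.9, 210.7, 207.3, 269.3] ((410.8, 344.9), (63.0, 99.0), 53.0)
top blue_insert_center 0.62 [263.4, 75.5, 314.4, 114.4] ((701.3, 142.4), (99.5, 63.5), 77.8)
top blue_insert_center 0.59 [229.6, 154.7, 261.7, 207.8] ((523.1, 224.0), (101.3, 59.3), 5.7)
   pt 0.84 [290.8, 94.3] [0.7057 0.1371 0.039 ]
   pt 0.8 [180.8, 236.5] [0.4164 0.3506 0.039 ]
top station 0.83 [216.4, 137.4, 323.1, 236.8] ((508.7, 176.4), (180.1, 200.9), 5.4)
   pt 0.98 [273.3, 180.0] [0.5354 0.1766 0.    ]
top cork_pad 0.73 [404.0, 146.4, 498.1, 243.8] ((509.4, -183.6), (162.5, 162.1), 75.4)
   pt 0.95 [449.5, 191.6] [ 0.509 -0.186  0.   ]
side red_insert_center 0.96 [385.0, 265.4, 465.6, 332.5] ((254.9, 274.7), (141.6, 83.5), 24.9)
   pt 0.77 [280.3, 226.9] [0.535  0.1303 0.039 ]
   pt 0.59 [424.1, 295.8] [0.2508 0.2716 0.039 ]
side blue_insert_center 0.88 [302.3, 311.1, 369.4, 376.3] ((416.0, 372.8), (60.5, 97.8), 52.7)
side blue_insert_center 0.66 [172.5, 211.2, 221.1, 260.5] ((703.3, 171.8), (106.5, 65.5), 77.7)
side blue_insert_center 0.6 [251.5, 253.9, 311.0, 280.3] ((524.7, 226.2), (99.8, 59.3), 5.6)
side blue_insert_center 0.26 [255.9, 212.5, 301.9, 235.4] ((534.8, 134.8), (101.5, 59.3), 5.6)
   pt 0.8 [280.3, 267.4] [0.5245 0.2271 0.039 ]
   pt 0.72 [195.5, 235.6] [0.708  0.1628 0.039 ]
   pt 0.66 [335.0, 344.2] [0.4157 0.3694 0.039 ]
side station 0.77 [243.1, 205.7, 338.7, 301.9] ((510.3, 189.0), (174.0, 219.6), 5.6)
side station 0.21 [262.4, 119.7, 340.2, 170.7] ((508.0, -130.5), (156.4, 154.1), 76.2)
   pt 0.93 [282.1, 256.9] [0.528  0.1798 0.    ]
side cork_pad 0.78 [264.4, 119.0, 338.0, 167.9] ((511.5, -183.5), (170.3, 166.1), 76.7)
   pt 0.69 [300.9, 143.0] [ 0.5142 -0.1817  0.    ]
```

View pics/top1.png

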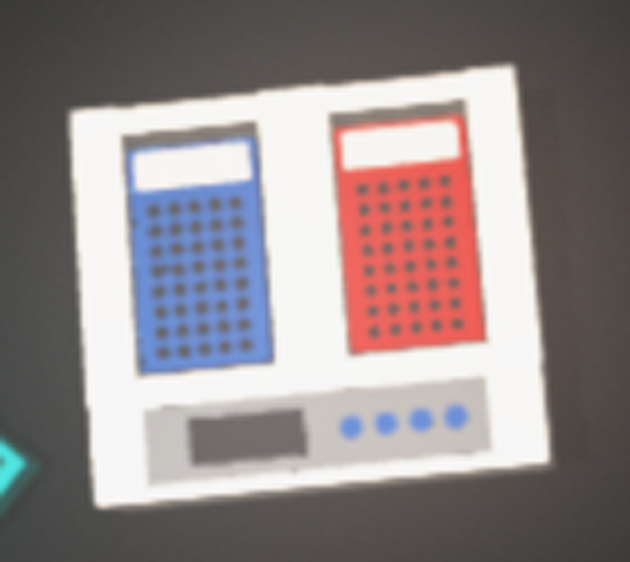

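View pics/side1.png

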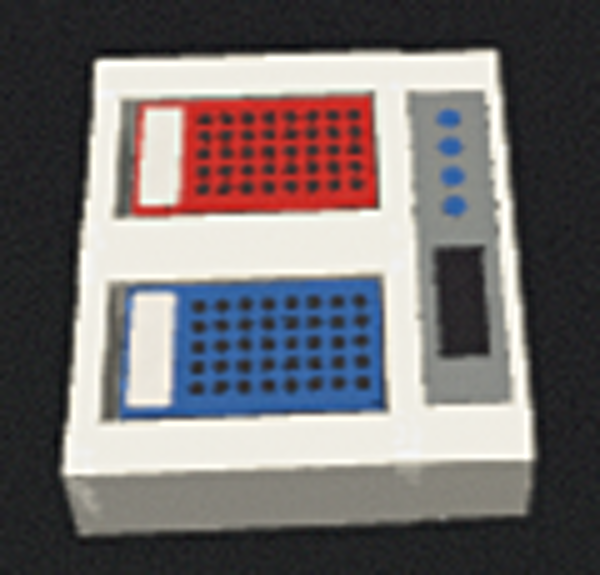

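```bash
python3 - <<'E'
from h import *
for n,roi,proi in(("top",(140,245,205,335),(120,260,380,520)),("side",(195,310,235,345),(100,185,250,360))):
    f=optics.grab_frame(n); b=f["frame"]; hsv=cv2.cvtColor(b,cv2.COLOR_BGR2HSV)
    r=np.zeros(b.shape[:2],bool); r[roi[0]:roi[1],roi[2]:roi[3]]=1
    H,S,V=[hsv[...,i].astype(int) for i in range(3)]
    red=r&((H<8)|(H>172))&(S>110)&(V>70); blue=r&(H>100)&(H<130)&(S>90)&(V>60)
    for nm,m in(("red",red),("blue",blue)):
        k=cv2.morphologyEx(m.astype(np.uint8),cv2.MORPH_CLOSE,np.ones((5,5)))
        print(n,nm,rect(f,k,.05))
    wh=r&(V>120)&(S<60); print(n,"rim",rect(f,wh,.05))
    p=np.zeros(b.shape[:2],bool); p[proi[0]:proi[1],proi[2]:proi[3]]=1
    c=p&(H>5)&(H<25)&(S>70)&(V>90); print(n,"pad",rect(f,cv2.morphologyEx(c.astype(np.uint8),cv2.MORPH_CLOSE,np.ones((5,5))),.005))
print(state()["time"])
E
```

```text
top red ((532.9, 134.7), (99.7, 58.0), 5.4)
top blue ((515.5, 225.5), (80.6, 56.0), 5.6)
top rim ((510.5, 178.6), (179.4, 200.4), 5.5)
top pad ((510.1, -182.9), (164.5, 164.6), 75.5)
side red ((533.7, 134.1), (99.7, 57.8), 5.5)
side blue ((524.8, 225.7), (99.6, 57.6), 5.6)
side rim ((509.9, 188.4), (175.6, 219.3), 5.6)
side pad ((510.7, -182.5), (163.1, 162.1), 75.5)
1.1
```

```bash
cat >> h.py <<'E'
from scipy.spatial.transform import Rotation as Ro
ux=np.array([.9954,.0958,0]);uy=np.array([-.0958,.9954,0]);red0=np.array([533.3,134.4,39.])
def cur():
    s=state();q=np.array(s["tool_rot"]);return np.array(s["tool_pos"])*1000,Ro.from_quat(q[[1,2,3,0]])
def Rt(xdir,z): 
    x=np.array(xdir,float);x/=np.linalg.norm(x);z=np.array(z,float);z/=np.linalg.norm(z);return Ro.from_matrix(np.array([x,np.cross(z,x),z]).T)
def plan(pos,R=None):
    p,r=cur()
    if R is not None: print("rot first (tool, deg)",(r.inv()*R).as_rotvec(degrees=True).round(2))
    else: R=r
    d=np.array(pos)-p
    print("then slide (tool mm)",R.inv().apply(d).round(2)," norm",np.linalg.norm(d).round(1),"world d",d.round(1))
E
python3 - <<'E'
from h import *
R=Rt(-ux,[0,0,-1])
t=red0+42*ux; t[2]=280; print(t); plan(t,R)
E
```

```text
[575.1068 138.4236 280.    ]
rot first (tool, deg) [  0.    -0.   -22.16]
then slide (tool mm) [-350.01 -496.13  -48.67]  norm 609.1 world d [ 395.9 -460.3   48.7]
```

Request:
jog_arm(
  increments=[
    {"slide": [0, 0, -12], "rotation": [0, 0, -5.5]},
    {"slide": [0, 0, -12], "rotation": [0, 0, -5.5]},
    {"slide": [0, 0, -12], "rotation": [0, 0, -5.5]},
    {"slide": [0, 0, -12], "rotation": [0, 0, -5.6]},
    {"slide": [-12, -17, 0]},
    {"slide": [-24, -34, 0]},
    {"slide": [-24, -34, 0]},
    {"slide": [-24, -34, 0]},
    {"slide": [-24, -34, 0]},
    {"slide": [-24, -34, 0]},
    {"slide": [-24, -34, 0]},
    {"slide": [-24, -34, 0]},
    {"slide": [-24, -34, 0]},
    {"slide": [-24, -34, 0]},
    {"slide": [-24, -34, 0]},
    {"slide": [-24, -34, 0]},
    {"slide": [-24, -34, 0]},
    {"slide": [-24, -34, 0]},
    {"slide": [-24, -34, 0]},
    {"slide": [0, 0, 0]},
  ],
  fingers=0,
)

```text
invalid input
```

```bash
python3 - <<'E'
from h import *
t=red0+42*ux; t[2]=65; plan(t,Rt(-ux,[0,0,-1]));s=state();print(s["time"],s["contact_force"],s["gripper_width"])
E
```

```text
rot first (tool, deg) [  0.    -0.   -22.16]
then slide (tool mm) [-350.01 -496.13  166.33]  norm 629.5 world d [ 395.9 -460.3 -166.3]
1.1 [ 0.29570868 -0.06082677  0.10156043] 1.0012557487172542
```

Request:
jog_arm(
  increments=[
    {"slide": [0, 0, -12], "rotation": [0, 0, -5.5]},
    {"slide": [0, 0, -12], "rotation": [0, 0, -5.5]},
    {"slide": [0, 0, -12], "rotation": [0, 0, -5.5]},
    {"slide": [0, 0, -12], "rotation": [0, 0, -5.6]},
    {"slide": [-12, -17, 0], "rotation": [0, 0, 0]},
    {"slide": [-24, -34, 0], "rotation": [0, 0, 0]},
    {"slide": [-24, -34, 0], "rotation": [0, 0, 0]},
    {"slide": [-24, -34, 0], "rotation": [0, 0, 0]},
    {"slide": [-24, -34, 0], "rotation": [0, 0, 0]},
    {"slide": [-24, -34, 0], "rotation": [0, 0, 0]},
    {"slide": [-24, -34, 0], "rotation": [0, 0, 0]},
    {"slide": [-24, -34, 0], "rotation": [0, 0, 0]},
    {"slide": [-24, -34, 0], "rotation": [0, 0, 0]},
    {"slide": [-24, -34, 0], "rotation": [0, 0, 0]},
    {"slide": [-24, -34, 0], "rotation": [0, 0, 0]},
    {"slide": [-24, -34, 0], "rotation": [0, 0, 0]},
    {"slide": [-24, -34, 0], "rotation": [0, 0, 0]},
    {"slide": [-24, -34, 0], "rotation": [0, 0, 0]},
    {"slide": [-24, -34, 0], "rotation": [0, 0, 0]},
    {"slide": [0, 0, 0], "rotation": [0, 0, 0]},
  ],
  fingers=0,
)

```text
time: 2.77
tool_pos: [0.5757, 0.1354, 0.2789]
tool_rot: [0.001, -0.044, 0.999, -0.001]
contact_force: [-1.4, 0.7, -0.7]
gripper_width: -0.002
```

```bash
python3 - <<'E'
from h import *
t=red0+42*ux; t[2]=65; plan(t,Rt(-ux,[0,0,-1]));s=state();print(s["time"],s["contact_force"],s["gripper_width"])
E
```

```text
rot first (tool, deg) [-0.15  0.05 -0.45]
then slide (tool mm) [  0.32   3.05 213.87]  norm 213.9 world d [  -0.6    3.  -213.9]
2.7667 [-1.44549578  0.69470175 -0.69348879] -0.0021705506255307503
```

Request:
jog_arm(
  increments=[
    {"slide": [0, 1.5, 30], "rotation": [0, 0, -0.4]},
    {"slide": [0, 1.5, 38], "rotation": [0, 0, 0]},
    {"slide": [0, 0, 38], "rotation": [0, 0, 0]},
    {"slide": [0, 0, 38], "rotation": [0, 0, 0]},
    {"slide": [0, 0, 35], "rotation": [0, 0, 0]},
    {"slide": [0, 0, 20], "rotation": [0, 0, 0]},
    {"slide": [0, 0, 10], "rotation": [0, 0, 0]},
    {"slide": [0, 0, 0], "rotation": [0, 0, 0]},
    {"slide": [0, 0, 0], "rotation": [0, 0, 0]},
    {"slide": [0, 0, 0], "rotation": [0, 0, 0]},
  ],
)

```text
time: 3.6
tool_pos: [0.5738, 0.1442, 0.0728]
tool_rot: [0.002, -0.051, 0.999, 0.0]
contact_force: [-0.1, 0.4, -0.5]
gripper_width: 0.002
```

```bash
python3 - <<'E'
from h import *
t=red0+42*ux; t[2]=50; plan(t,Rt(-ux,[0,0,-1]));s=state();print(s["time"],s["contact_force"],s["gripper_width"])
f=optics.grab_frame("side");cv2.imwrite("pics/side2.png",cv2.resize(f["frame"][150:310,220:380],None,fx=3.7,fy=3.7))
E
```

```text
rot first (tool, deg) [0.01 0.24 0.35]
then slide (tool mm) [-0.72 -5.92 22.83]  norm 23.6 world d [  1.3  -5.8 -22.8]
3.6 [-0.13874217  0.44183725 -0.52309827] 0.0017535213087067885
```

View pics/side2.png

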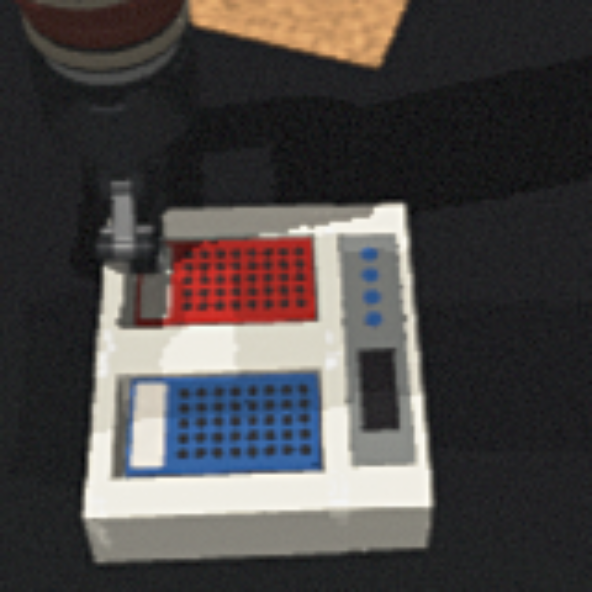

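The side view shows the fingers shut above the striped end of the red block, at about (130,250) in the crop. I'll correct y, then press.

Request:
jog_arm(
  increments=[
    {"slide": [-1, -3, 0], "rotation": [0, 0, 0.3]},
    {"slide": [0, -3, 0], "rotation": [0, 0, 0]},
    {"slide": [0, 0, 8], "rotation": [0, 0, 0]},
    {"slide": [0, 0, 8], "rotation": [0, 0, 0]},
    {"slide": [0, 0, 3], "rotation": [0, 0, 0]},
    {"slide": [0, 0, 0], "rotation": [0, 0, 0]},
    {"slide": [0, 0, 0], "rotation": [0, 0, 0]},
  ],
)

```text
time: 4.23
tool_pos: [0.573, 0.138, 0.0504]
tool_rot: [-0.001, -0.048, 0.999, -0.0]
contact_force: [0.6, 0.4, 0.7]
gripper_width: -0.002
```

```bash
python3 - <<'E'
from h import *
t=red0+42*ux; t[2]=50; plan(t,Rt(-ux,[0,0,-1]));s=state();print(s["time"],s["contact_force"])
E
```

```text
rot first (tool, deg) [-0.   -0.09  0.04]
then slide (tool mm) [-2.11  0.22  0.4 ]  norm 2.2 world d [ 2.1  0.4 -0.4]
4.2333 [0.57118616 0.35476951 0.72969404]
```

Request:
jog_arm(
  increments=[
    {"slide": [0, 0, 2], "rotation": [0, 0, 0]},
    {"slide": [0, 0, 2], "rotation": [0, 0, 0]},
    {"slide": [0, 0, 2], "rotation": [0, 0, 0]},
    {"slide": [0, 0, 2], "rotation": [0, 0, 0]},
    {"slide": [0, 0, 2], "rotation": [0, 0, 0]},
    {"slide": [0, 0, 0], "rotation": [0, 0, 0]},
    {"slide": [0, 0, 0], "rotation": [0, 0, 0]},
  ],
)

```text
time: 4.82
tool_pos: [0.5734, 0.138, 0.041]
tool_rot: [-0.0, -0.048, 0.999, -0.0]
contact_force: [0.1, -1.7, -0.2]
gripper_width: -0.002
```

```bash
python3 - <<'E'
from h import *
s=state();print(s["time"],s["contact_force"])
f=optics.grab_frame("side");cv2.imwrite("pics/side3.png",cv2.resize(f["frame"][150:310,220:380],None,fx=3.7,fy=3.7))
E
```

```text
4.8167 [ 0.12700903 -1.74459204 -0.15234498]
```

View pics/side3.png

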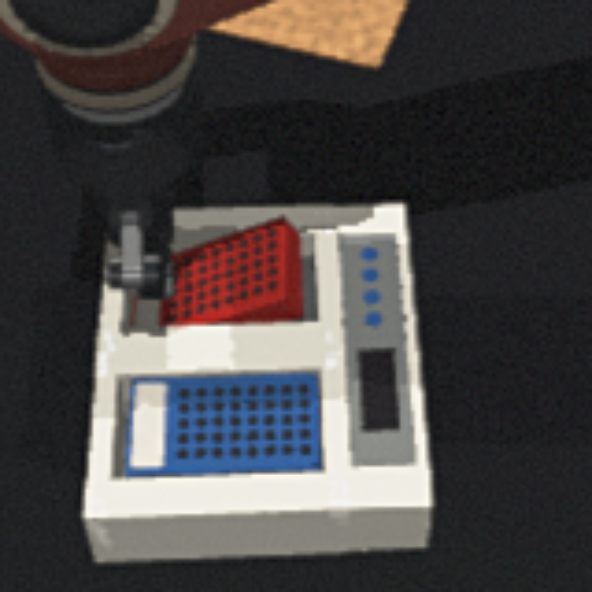

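The plain end is up (crop (290,255)) and the contact force is near zero, so it's holding its tilt without support. I'll go up, open, and look from above.

Request:
jog_arm(
  increments=[
    {"slide": [0, 0, -5], "rotation": [0, 0, 0]},
    {"slide": [0, 0, -12], "rotation": [0, 0, 0]},
    {"slide": [0, 0, -25], "rotation": [0, 0, 0]},
    {"slide": [0, 0, -30], "rotation": [0, 0, 0]},
    {"slide": [0, 0, -30], "rotation": [0, 0, 0]},
    {"slide": [0, 0, -25], "rotation": [0, 0, 0]},
    {"slide": [0, 0, -10], "rotation": [0, 0, 0]},
    {"slide": [0, 0, 0], "rotation": [0, 0, 0]},
  ],
)

```text
time: 5.53
tool_pos: [0.576, 0.1383, 0.1833]
tool_rot: [0.004, -0.048, 0.999, 0.0]
contact_force: [0.5, 0.9, -0.0]
gripper_width: 0.004
```

```bash
python3 - <<'E'
from h import *
s=state();print(s["time"],s["contact_force"])
f=optics.grab_frame("side");cv2.imwrite("pics/side4.png",cv2.resize(f["frame"][150:310,220:380],None,fx=3.7,fy=3.7))
o,a=533.3,0
# predicted block corners at 28deg rest, station frame rel. red pocket
th=np.radians(28);e=np.array([np.cos(th),-np.sin(th)]);n=np.array([np.sin(th),np.cos(th)])
top=np.array([-34,72.])
pts=[]
for xs,zs in (top,top+100*e,top-22*n):
    for y in(-29,29):
        X=np.array([533.3,134.4,0])+xs*ux+y*uy+[0,0,zs]; pts.append(proj(f,X/1000))
im=f["frame"].copy();im=cv2.resize(im[150:310,220:380],None,fx=3.7,fy=3.7)
for p in pts: cv2.circle(im,tuple(((p-[220,150])*3.7).astype(int)),4,(0,255,0),1)
cv2.imwrite("pics/side4.png",im)
# grasp: tool along block normal
Rg=Rt(-(ux*np.cos(th)+np.array([0,0,-np.sin(th)])),-(ux*np.sin(th)+np.array([0,0,np.cos(th)])))
tip=np.array([533.3,134.4,0])-30*ux+[0,0,57]
nn=ux*np.sin(th)+np.array([0,0,np.cos(th)])
plan(tip+70*nn,Rg); print("tip",tip,"pre",tip+70*nn)
E
```

```text
5.5333 [ 0.54918092  0.85338942 -0.00124033]
rot first (tool, deg) [-1.000e-02  2.821e+01  4.000e-02]
then slide (tool mm) [ 5.2   0.2  72.34]  norm 72.5 world d [-38.4  -3.5 -61.4]
tip [503.438 131.526  57.   ] pre [536.14983955 134.6742763  118.8063315 ]
```

View pics/side4.png

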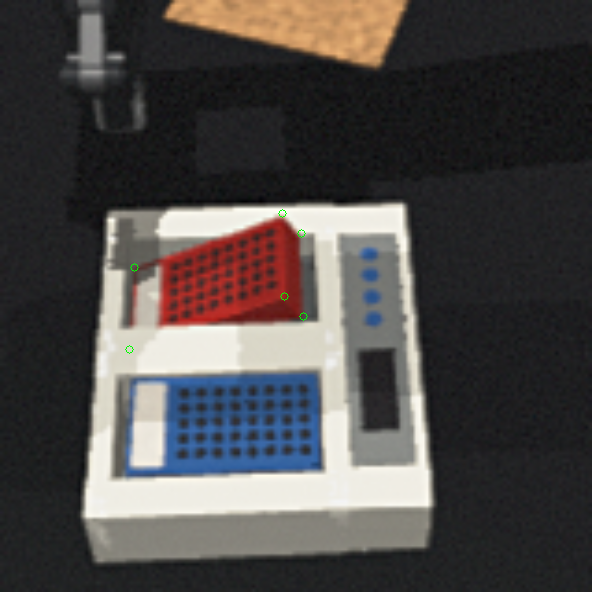

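The overlay of the predicted 28° pose agrees with the picture: the raised far top corner is predicted at (283,214) and seen at about (287,218). Next I'll tilt the tool 28° to match the block and open the fingers.

Request:
jog_arm(
  increments=[
    {"slide": [0, 0, 0], "rotation": [0, 7, 0]},
    {"slide": [0, 0, 0], "rotation": [0, 7, 0]},
    {"slide": [0, 0, 0], "rotation": [0, 7, 0]},
    {"slide": [0, 0, 0], "rotation": [0, 7, 0]},
    {"slide": [0, 0, 0], "rotation": [0, 0, 0]},
    {"slide": [0, 0, 0], "rotation": [0, 0, 0]},
    {"slide": [0, 0, 0], "rotation": [0, 0, 0]},
  ],
  fingers=1,
)

```text
time: 6.17
tool_pos: [0.5727, 0.138, 0.1768]
tool_rot: [-0.242, -0.047, 0.969, -0.012]
contact_force: [-0.9, 0.3, 0.5]
gripper_width: 0.971
```

```bash
cat >> h.py <<'E'
th=np.radians(28)
nn=ux*np.sin(th)+np.array([0,0,np.cos(th)])
Rg=Rt(-(ux*np.cos(th)+np.array([0,0,-np.sin(th)])),-nn)
tip=np.array([533.3,134.4,0])-31.7*ux+[0,0,53]
E
python3 - <<'E'
from h import *
s=state();print(s["time"],s["contact_force"],s["gripper_width"]);plan(tip+40*nn,Rg)
E
```

```text
6.1667 [-0.94791067  0.30085577  0.50653884] 0.9714562860884208
rot first (tool, deg) [-0.02 -0.07  0.04]
then slide (tool mm) [  4.76   0.18 102.8 ]  norm 102.9 world d [-52.2  -4.8 -88.5]
```

Request:
jog_arm(
  increments=[
    {"slide": [2, 0, 20], "rotation": [0, 0, 0]},
    {"slide": [2.5, 0, 30], "rotation": [0, 0, 0]},
    {"slide": [0, 0, 30], "rotation": [0, 0, 0]},
    {"slide": [0, 0, 15], "rotation": [0, 0, 0]},
    {"slide": [0, 0, 8], "rotation": [0, 0, 0]},
    {"slide": [0, 0, 0], "rotation": [0, 0, 0]},
    {"slide": [0, 0, 0], "rotation": [0, 0, 0]},
    {"slide": [0, 0, 0], "rotation": [0, 0, 0]},
    {"slide": [0, 0, 0], "rotation": [0, 0, 0]},
  ],
)

```text
time: 6.92
tool_pos: [0.5233, 0.1332, 0.0913]
tool_rot: [-0.24, -0.047, 0.97, -0.012]
contact_force: [0.4, 0.5, 0.2]
gripper_width: 0.999
```

```bash
python3 - <<'E'
from h import *
s=state();print(s["time"],s["contact_force"],s["gripper_width"]);plan(tip,Rg)
f=optics.grab_frame("side");cv2.imwrite("pics/side5.png",cv2.resize(f["frame"][150:310,220:380],None,fx=3.7,fy=3.7))
f=optics.grab_frame("wrist");cv2.imwrite("pics/w5.png",f["frame"])
E
```

```text
6.9167 [0.38327297 0.51614488 0.19445164] 0.9994022232332327
rot first (tool, deg) [-0.02  0.22  0.04]
then slide (tool mm) [ 1.15  0.27 43.96]  norm 44.0 world d [-21.6  -1.8 -38.3]
```

View pics/side5.png

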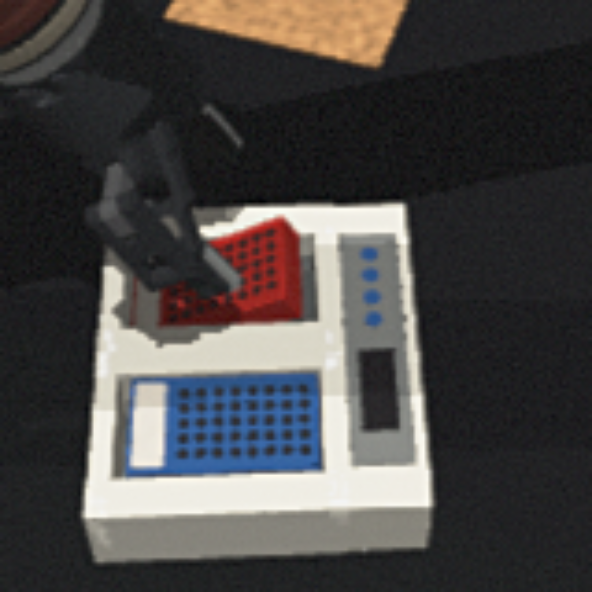

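View pics/w5.png

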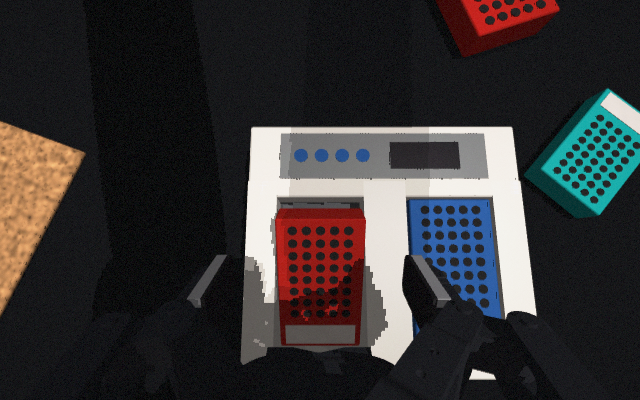

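The fingers straddle the red block symmetrically. In the wrist view the tips are at columns 210 and 425, with the block between 275 and 365. Now I'll go down and close.

Request:
jog_arm(
  increments=[
    {"slide": [1, 0, 12], "rotation": [0, 0, 0]},
    {"slide": [0, 0, 14], "rotation": [0, 0, 0]},
    {"slide": [0, 0, 10], "rotation": [0, 0, 0]},
    {"slide": [0, 0, 5], "rotation": [0, 0, 0]},
    {"slide": [0, 0, 3], "rotation": [0, 0, 0]},
    {"slide": [0, 0, 0], "rotation": [0, 0, 0]},
    {"slide": [0, 0, 0], "rotation": [0, 0, 0]},
    {"slide": [0, 0, 0], "rotation": [0, 0, 0]},
  ],
)

```text
time: 7.68
tool_pos: [0.5007, 0.131, 0.0515]
tool_rot: [-0.241, -0.047, 0.969, -0.012]
contact_force: [-0.1, -0.4, 0.1]
gripper_width: 1.002
```

```bash
python3 - <<'E'
from h import *
s=state();print(s["time"],s["contact_force"],s["gripper_width"]);plan(tip,Rg)
f=optics.grab_frame("side");cv2.imwrite("pics/side6.png",cv2.resize(f["frame"][180:290,240:350],None,fx=5.4,fy=5.4))
E
```

```text
7.6833 [-0.14828414 -0.39907798  0.12848556] 1.0017371890255378
rot first (tool, deg) [-0.02  0.06  0.04]
then slide (tool mm) [-0.29  0.27 -1.82]  norm 1.9 world d [1.1 0.4 1.5]
```

View pics/side6.png

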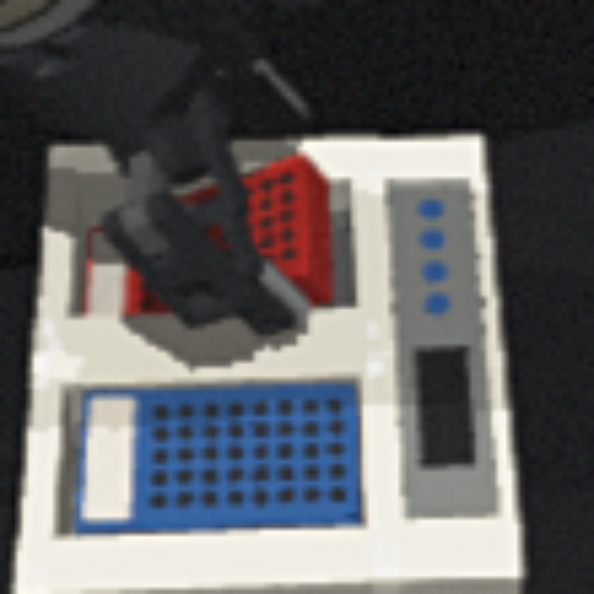

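Request:
jog_arm(
  increments=[
    {"slide": [0, 0, -1.5], "rotation": [0, 0, 0]},
    {"slide": [0, 0, 0], "rotation": [0, 0, 0]},
    {"slide": [0, 0, 0], "rotation": [0, 0, 0]},
    {"slide": [0, 0, 0], "rotation": [0, 0, 0]},
    {"slide": [0, 0, 0], "rotation": [0, 0, 0]},
    {"slide": [0, 0, 0], "rotation": [0, 0, 0]},
    {"slide": [0, 0, 0], "rotation": [0, 0, 0]},
    {"slide": [0, 0, 0], "rotation": [0, 0, 0]},
    {"slide": [0, 0, 0], "rotation": [0, 0, 0]},
  ],
  fingers=0,
)

```text
time: 8.48
tool_pos: [0.5014, 0.131, 0.053]
tool_rot: [-0.241, -0.047, 0.969, -0.012]
contact_force: [1.4, -0.1, 5.9]
gripper_width: 0.656
```

```bash
python3 - <<'E'
from h import *
s=state();print(s["time"],s["contact_force"],s["gripper_width"])
f=optics.grab_frame("side");cv2.imwrite("pics/side7.png",cv2.resize(f["frame"][180:290,240:350],None,fx=5.4,fy=5.4))
E
```

```text
8.4833 [ 1.42927882 -0.05864771  5.9075429 ] 0.6559675431388156
```

View pics/side7.png

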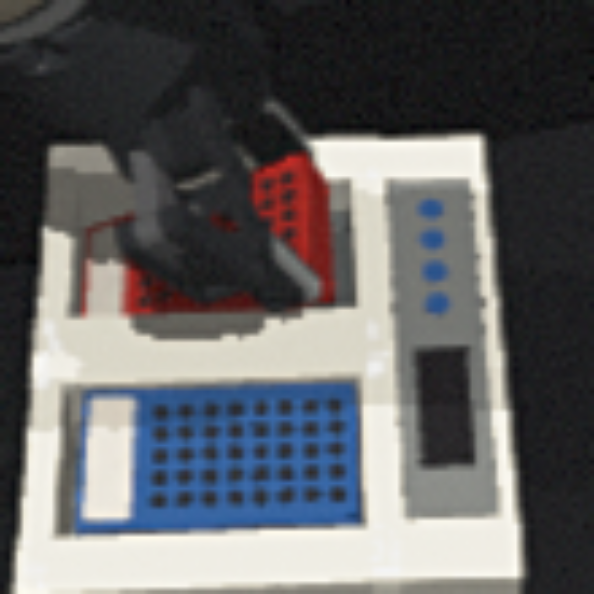

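Gripped at opening 0.656, which fits a 58 mm width. Lifting straight up in world z.

Request:
jog_arm(
  increments=[
    {"slide": [2, 0, -3.8], "rotation": [0, 0, 0]},
    {"slide": [4, 0, -7.5], "rotation": [0, 0, 0]},
    {"slide": [5, 0, -9.4], "rotation": [0, 0, 0]},
    {"slide": [8, 0, -15], "rotation": [0, 0, 0]},
    {"slide": [10, 0, -19], "rotation": [0, 0, 0]},
    {"slide": [10, 0, -19], "rotation": [0, 0, 0]},
    {"slide": [10, 0, -19], "rotation": [0, 0, 0]},
    {"slide": [8, 0, -15], "rotation": [0, 0, 0]},
    {"slide": [0, 0, 0], "rotation": [0, 0, 0]},
    {"slide": [0, 0, 0], "rotation": [0, 0, 0]},
    {"slide": [0, 0, 0], "rotation": [0, 0, 0]},
  ],
)

```text
time: 9.45
tool_pos: [0.5003, 0.131, 0.1732]
tool_rot: [-0.242, -0.047, 0.969, -0.012]
contact_force: [0.1, -0.1, -1.0]
gripper_width: 0.659
```

```bash
python3 - <<'E'
from h import *
s=state();print(s["time"],s["contact_force"],s["gripper_width"],s["tool_pos"])
f=optics.grab_frame("side");cv2.imwrite("pics/side8.png",cv2.resize(f["frame"][130:310,220:400],None,fx=3.3,fy=3.3))
f=optics.grab_frame("wrist");cv2.imwrite("pics/w8.png",f["frame"])
E
```

```text
9.45 [ 0.1328521  -0.11274359 -1.01712857] 0.6594718428315955 [0.50032843 0.1309559  0.17317618]
```

View pics/side8.png

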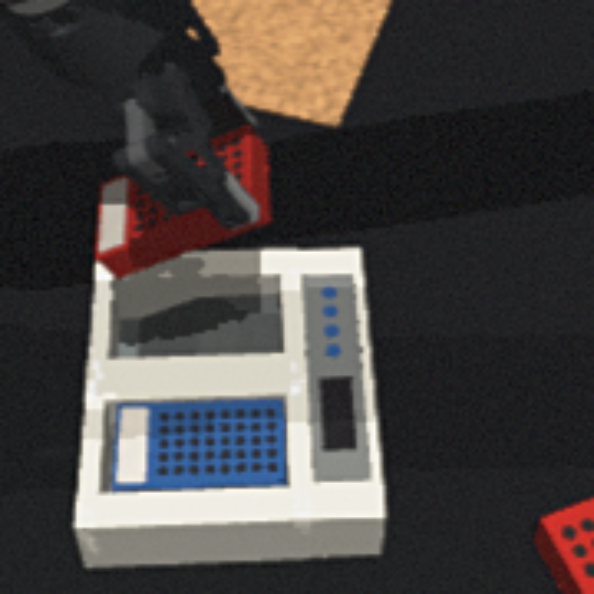

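View pics/w8.png

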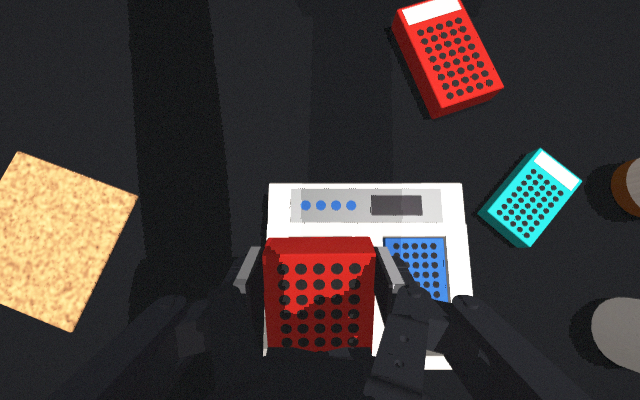

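The block is held above the station and the blue block still sits in its pocket. Next I'll level the tool (-28° about y) while moving towards the pad.

Request:
jog_arm(
  increments=[
    {"slide": [0, 0, 0], "rotation": [0, -7, 0]},
    {"slide": [0, 0, 0], "rotation": [0, -7, 0]},
    {"slide": [0, 0, 0], "rotation": [0, -7, 0]},
    {"slide": [0, 0, 0], "rotation": [0, -7, 0]},
    {"slide": [0, 10, 0], "rotation": [0, 0, 0]},
    {"slide": [0, 20, 0], "rotation": [0, 0, 0]},
    {"slide": [0, 30, 0], "rotation": [0, 0, 0]},
    {"slide": [0, 30, 0], "rotation": [0, 0, 0]},
    {"slide": [0, 30, 0], "rotation": [0, 0, 0]},
    {"slide": [0, 30, 0], "rotation": [0, 0, 0]},
    {"slide": [0, 30, 0], "rotation": [0, 0, 0]},
    {"slide": [0, 30, 0], "rotation": [0, 0, 0]},
    {"slide": [0, 30, 0], "rotation": [0, 0, 0]},
    {"slide": [0, 30, 0], "rotation": [0, 0, 0]},
    {"slide": [0, 20, 0], "rotation": [0, 0, 0]},
    {"slide": [0, 15, 0], "rotation": [0, 0, 0]},
    {"slide": [0, 8, 0], "rotation": [0, 0, 0]},
    {"slide": [0, 0, 0], "rotation": [0, 0, 0]},
    {"slide": [0, 0, 0], "rotation": [0, 0, 0]},
    {"slide": [0, 0, 0], "rotation": [0, 0, 0]},
  ],
)

```text
time: 11.22
tool_pos: [0.4711, 0.4416, 0.1739]
tool_rot: [-0.0, -0.048, 0.999, -0.001]
contact_force: [-0.1, 0.5, -2.0]
gripper_width: 0.659
```

```bash
python3 - <<'E'
from h import *
s=state();print(s["time"],s["contact_force"],s["gripper_width"])
t=np.array([510.3,-183,60])-39*ux
plan(t,Rt(-ux,[0,0,-1]))
f=optics.grab_frame("side");cv2.imwrite("pics/side9.png",cv2.resize(f["frame"][50:210,230:390],None,fx=3.7,fy=3.7))
f=optics.grab_frame("wrist");cv2.imwrite("pics/w9.png",f["frame"])
f=optics.grab_frame("top");cv2.imwrite("pics/top9.png",f["frame"])
E
```

```text
11.2167 [-0.07150728  0.52762037 -1.97840088] 0.6590692355787331
rot first (tool, deg) [-0.06 -0.05 -0.02]
then slide (tool mm) [  59.78 -625.45  113.94]  norm 638.6 world d [ 4.000e-01 -6.283e+02 -1.139e+02]
```

View pics/side9.png

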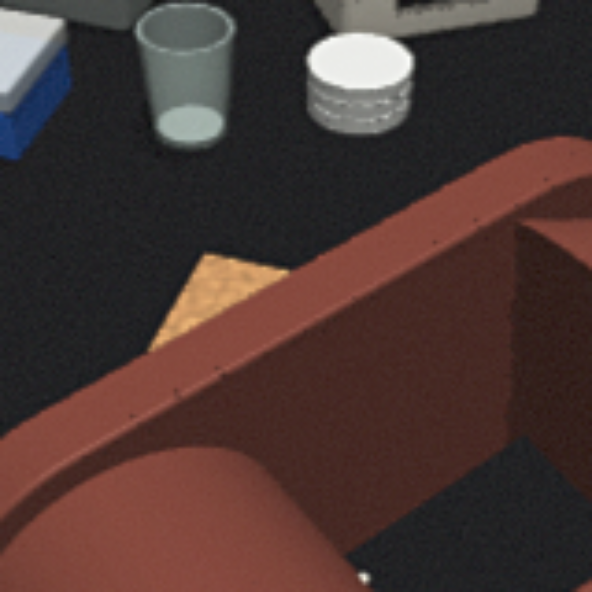

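View pics/w9.png

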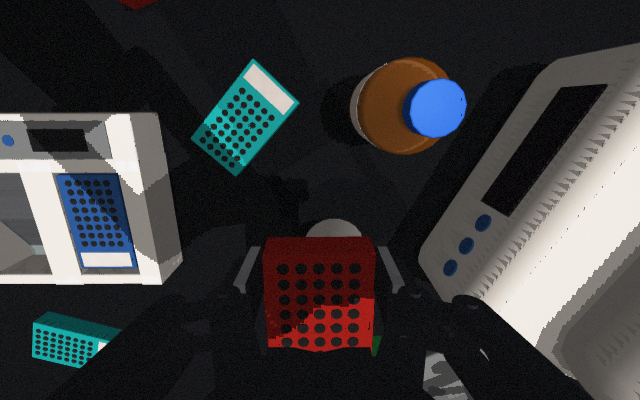

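View pics/top9.png

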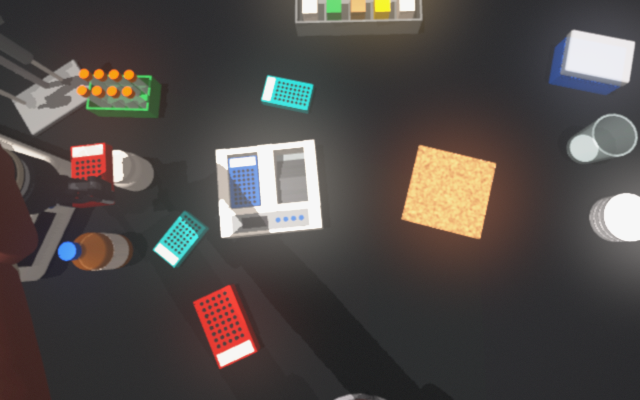

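I had the sign wrong: tool y points to world +y, so the arm went away from the pad. The top view shows the block at (88,170) beside the white jar. The jar is still at about (125,168), and nothing else looks moved. I'll raise it for clearance and go back.

Request:
jog_arm(
  increments=[
    {"slide": [0, 0, -15], "rotation": [0, 0, 0]},
    {"slide": [0, 0, -25], "rotation": [0, 0, 0]},
    {"slide": [0, 0, -20], "rotation": [0, 0, 0]},
    {"slide": [0, 0, 0], "rotation": [0, 0, 0]},
    {"slide": [1, -10, 0], "rotation": [0, 0, 0]},
    {"slide": [2, -20, 0], "rotation": [0, 0, 0]},
    {"slide": [3, -30, 0], "rotation": [0, 0, 0]},
    {"slide": [3, -30, 0], "rotation": [0, 0, 0]},
    {"slide": [3, -30, 0], "rotation": [0, 0, 0]},
    {"slide": [3, -30, 0], "rotation": [0, 0, 0]},
    {"slide": [3, -30, 0], "rotation": [0, 0, 0]},
    {"slide": [3, -30, 0], "rotation": [0, 0, 0]},
    {"slide": [3, -30, 0], "rotation": [0, 0, 0]},
    {"slide": [3, -30, 0], "rotation": [0, 0, 0]},
    {"slide": [3, -30, 0], "rotation": [0, 0, 0]},
    {"slide": [3, -30, 0], "rotation": [0, 0, 0]},
    {"slide": [3, -30, 0], "rotation": [0, 0, 0]},
    {"slide": [3, -30, 0], "rotation": [0, 0, 0]},
    {"slide": [3, -30, 0], "rotation": [0, 0, 0]},
    {"slide": [3, -30, 0], "rotation": [0, 0, 0]},
  ],
)

```text
time: 13.03
tool_pos: [0.4677, -0.0114, 0.2323]
tool_rot: [-0.001, -0.048, 0.999, 0.0]
contact_force: [0.3, 0.6, -1.8]
gripper_width: 0.66
```

```bash
python3 - <<'E'
from h import *
s=state();print(s["time"],s["contact_force"],s["gripper_width"],s["tool_pos"])
t=np.array([510.3,-183,120])-39*ux
plan(t,Rt(-ux,[0,0,-1]))
E
```

```text
13.0333 [ 0.2545263   0.58443667 -1.76005107] 0.6600160125544434 [ 0.46774719 -0.01144392  0.23229034]
rot first (tool, deg) [ 0.02 -0.16  0.02]
then slide (tool mm) [  13.08 -174.84  112.29]  norm 208.2 world d [   3.7 -175.3 -112.3]
```

Request:
jog_arm(
  increments=[
    {"slide": [2, -30, 0], "rotation": [0, 0, 0]},
    {"slide": [2, -30, 0], "rotation": [0, 0, 0]},
    {"slide": [2, -30, 0], "rotation": [0, 0, 0]},
    {"slide": [2, -30, 0], "rotation": [0, 0, 0]},
    {"slide": [2, -25, 0], "rotation": [0, 0, 0]},
    {"slide": [2, -20, 10], "rotation": [0, 0, 0]},
    {"slide": [1, -10, 25], "rotation": [0, 0, 0]},
    {"slide": [0, 0, 30], "rotation": [0, 0, 0]},
    {"slide": [0, 0, 25], "rotation": [0, 0, 0]},
    {"slide": [0, 0, 12], "rotation": [0, 0, 0]},
    {"slide": [0, 0, 0], "rotation": [0, 0, 0]},
    {"slide": [0, 0, 0], "rotation": [0, 0, 0]},
    {"slide": [0, 0, 0], "rotation": [0, 0, 0]},
  ],
)

```text
time: 14.12
tool_pos: [0.4741, -0.1855, 0.1338]
tool_rot: [0.001, -0.048, 0.999, -0.001]
contact_force: [0.1, -0.1, -0.7]
gripper_width: 0.659
```

```bash
python3 - <<'E'
from h import *
s=state();print(s["time"],s["contact_force"],s["gripper_width"],s["tool_pos"])
t=np.array([510.3,-183,60])-39*ux
plan(t,Rt(-ux,[0,0,-1]))
f=optics.grab_frame("side");cv2.imwrite("pics/side10.png",cv2.resize(f["frame"][50:210,230:390],None,fx=3.7,fy=3.7))
f=optics.grab_frame("top");cv2.imwrite("pics/top10.png",cv2.resize(f["frame"][110:270,370:530],None,fx=3.7,fy=3.7))
E
```

```text
14.1167 [ 0.12472169 -0.06585888 -0.71227569] 0.6588474170730305 [ 0.4741478  -0.18553261  0.13383598]
rot first (tool, deg) [-0.09  0.11  0.05]
then slide (tool mm) [ 2.77 -0.94 73.84]  norm 73.9 world d [ -2.7  -1.2 -73.8]
```

View pics/side10.png

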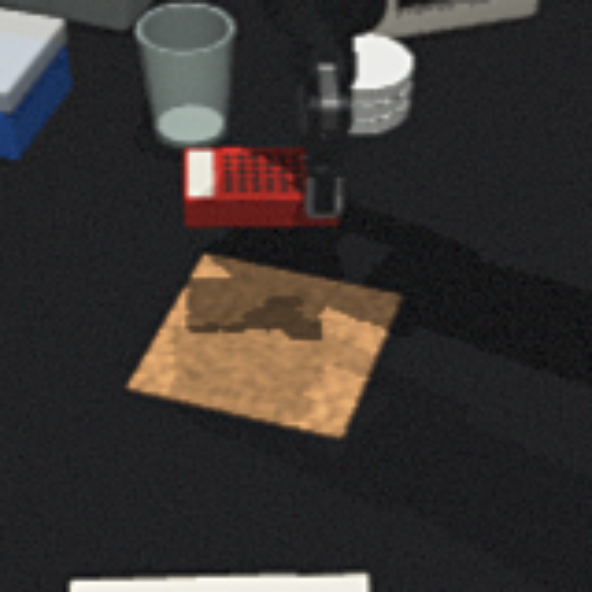

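View pics/top10.png

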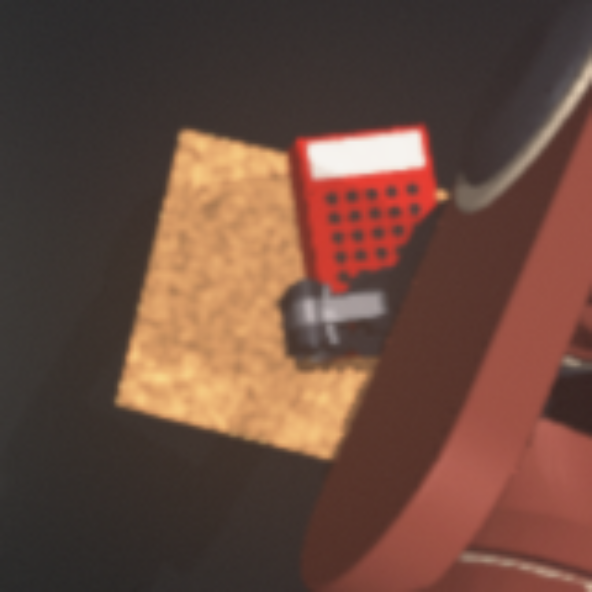

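The block hangs roughly level over the pad. I'll check its tilt and height by overlaying a model on the side view.

```bash
python3 - <<'E'
from h import *
from scipy.optimize import least_squares
p,r=cur(); f=optics.grab_frame("side"); b=f["frame"]; hsv=cv2.cvtColor(b,cv2.COLOR_BGR2HSV)
# near-side corners in the image by hand (crop /3.7 + offset): bottom-left, top-left(near), bottom-right
bl=np.array([185,225])/3.7+[230,50]; tl=np.array([186,199])/3.7+[230,50]; br=np.array([339,225])/3.7+[230,50]; fl=np.array([184,149])/3.7+[230,50]
def pts(a,h,dx,dy):
    R=np.deg2rad(a); ex=ux*np.cos(R)-np.array([0,0,1])*np.sin(R); n=ux*np.sin(R)+np.array([0,0,1])*np.cos(R)
    c=p+dx*ux+dy*uy+np.array([0,0,h])
    return [proj(f,(c+sx*50*ex+sy*29*uy+sz*11*n)/1000) for sx,sy,sz in((1,1,-1),(1,1,1),(-1,1,-1),(1,-1,1))]
res=least_squares(lambda q:(np.array(pts(*q))-np.array([bl,tl,br,fl])).ravel(),[0,5,39,0])
print("tilt(+ = stripe down) , centre h above TCP, dx, dy",res.x.round(2),"resid px",res.fun.round(2))
cv2.imwrite("pics/side11.png",cv2.resize(b[80:120,270:330],None,fx=12,fy=12,interpolation=cv2.INTER_CUBIC))
E
```

```text
tilt(+ = stripe down) , centre h above TCP, dx, dy [-0.26  1.81 38.73 -3.39] resid px [ 0.31  0.53 -0.42 -0.01 -0.28 -0.    0.4  -0.53]
```

View pics/side11.png

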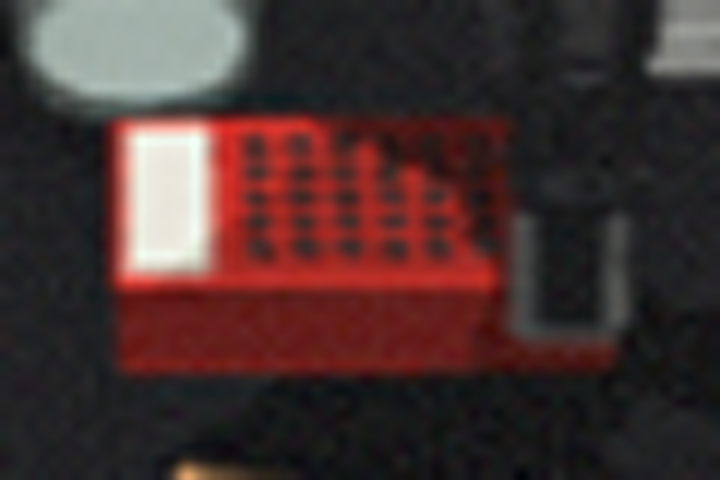

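The block is level to within 0.3° and sits 38.7 mm ahead of the TCP, as expected. Its bottom should touch the cork at TCP z of about 10–14 mm, so I'll go down to about 20 mm first.

Request:
jog_arm(
  increments=[
    {"slide": [1, 0, 15], "rotation": [0, 0, 0]},
    {"slide": [1, 0, 25], "rotation": [0, 0, 0]},
    {"slide": [0, 0, 25], "rotation": [0, 0, 0]},
    {"slide": [0, 0, 22], "rotation": [0, 0, 0]},
    {"slide": [0, 0, 14], "rotation": [0, 0, 0]},
    {"slide": [0, 0, 7], "rotation": [0, 0, 0]},
    {"slide": [0, 0, 0], "rotation": [0, 0, 0]},
    {"slide": [0, 0, 0], "rotation": [0, 0, 0]},
    {"slide": [0, 0, 0], "rotation": [0, 0, 0]},
  ],
)

```text
time: 15.02
tool_pos: [0.4728, -0.186, 0.0261]
tool_rot: [0.001, -0.048, 0.999, -0.001]
contact_force: [-0.6, -0.5, -0.9]
gripper_width: 0.657
```

```bash
python3 - <<'E'
from h import *
s=state();print(s["time"],s["contact_force"],s["gripper_width"],s["tool_pos"])
t=np.array([510.3,-183,14])-39*ux;t[2]=14
plan(t,Rt(-ux,[0,0,-1]))
f=optics.grab_frame("side");cv2.imwrite("pics/side12.png",cv2.resize(f["frame"][100:180,250:360],None,fx=6,fy=6))
E
```

```text
15.0167 [-0.59470834 -0.50729274 -0.92453705] 0.6568517059556004 [ 0.47280839 -0.18602045  0.02609159]
rot first (tool, deg) [-0.11  0.15  0.05]
then slide (tool mm) [ 1.39 -0.59 12.09]  norm 12.2 world d [ -1.3  -0.7 -12.1]
```

View pics/side12.png

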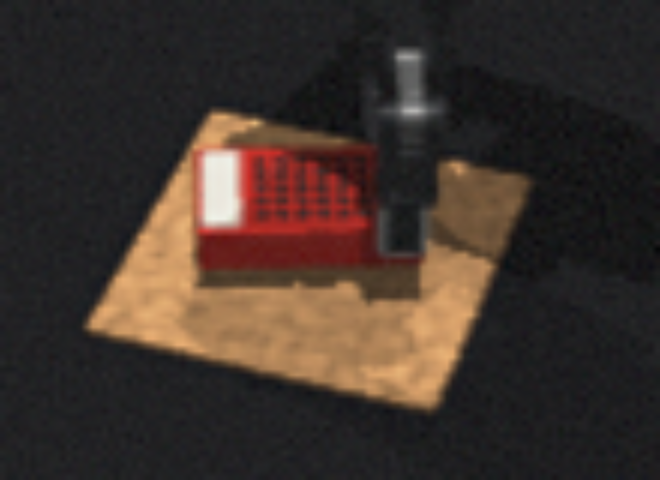

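Request:
jog_arm(
  increments=[
    {"slide": [1, 0, 3], "rotation": [0, 0, 0]},
    {"slide": [0, 0, 3], "rotation": [0, 0, 0]},
    {"slide": [0, 0, 2], "rotation": [0, 0, 0]},
    {"slide": [0, 0, 1], "rotation": [0, 0, 0]},
    {"slide": [0, 0, 0], "rotation": [0, 0, 0]},
    {"slide": [0, 0, 0], "rotation": [0, 0, 0]},
  ],
)

```text
time: 15.57
tool_pos: [0.4703, -0.1853, 0.0151]
tool_rot: [-0.0, -0.048, 0.999, 0.0]
contact_force: [-0.4, 0.2, -1.3]
gripper_width: 0.658
```

Request:
jog_arm(
  increments=[
    {"slide": [0, 0, 1], "rotation": [0, 0, 0]},
    {"slide": [0, 0, 1], "rotation": [0, 0, 0]},
    {"slide": [0, 0, 0], "rotation": [0, 0, 0]},
    {"slide": [0, 0, 0], "rotation": [0, 0, 0]},
  ],
)

```text
time: 15.9
tool_pos: [0.4704, -0.1854, 0.0132]
tool_rot: [-0.0, -0.048, 0.999, 0.0]
contact_force: [-0.3, -1.0, -0.9]
gripper_width: 0.657
```

Request:
jog_arm(
  increments=[
    {"slide": [0, 0, 1], "rotation": [0, 0, 0]},
    {"slide": [0, 0, 0], "rotation": [0, 0, 0]},
    {"slide": [0, 0, 0], "rotation": [0, 0, 0]},
    {"slide": [0, 0, 0], "rotation": [0, 0, 0]},
  ],
)

```text
time: 16.23
tool_pos: [0.4706, -0.1855, 0.0124]
tool_rot: [0.0, -0.048, 0.999, -0.0]
contact_force: [0.7, 0.2, -0.6]
gripper_width: 0.66
```

```bash
python3 - <<'E'
from h import *
f=optics.grab_frame("side");cv2.imwrite("pics/side13.png",cv2.resize(f["frame"][100:180,250:360],None,fx=6,fy=6))
E
```

```text
(no output)
```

View pics/side13.png

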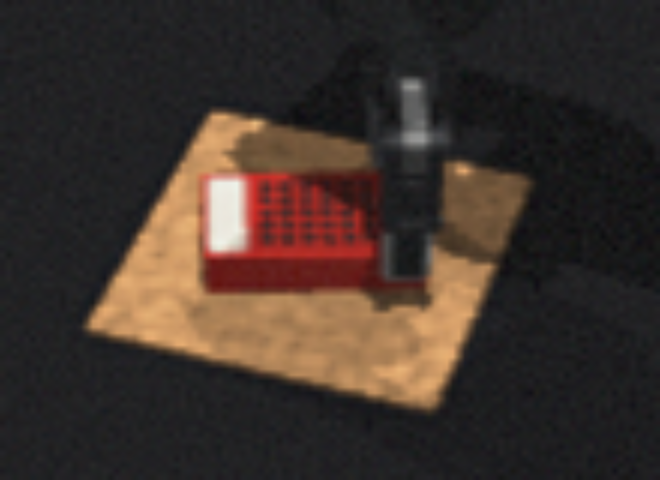

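Request:
jog_arm(
  increments=[
    {"slide": [0, 0, 1], "rotation": [0, 0, 0]},
    {"slide": [0, 0, 0], "rotation": [0, 0, 0]},
    {"slide": [0, 0, 0], "rotation": [0, 0, 0]},
  ],
)

```text
time: 16.53
tool_pos: [0.4708, -0.1855, 0.0123]
tool_rot: [-0.0, -0.048, 0.999, 0.0]
contact_force: [-1.7, 0.8, 5.4]
gripper_width: 0.657
```

Request:
jog_arm(
  increments=[
    {"slide": [0, 0, 1], "rotation": [0, 0, 0]},
    {"slide": [0, 0, 0], "rotation": [0, 0, 0]},
    {"slide": [0, 0, 0], "rotation": [0, 0, 0]},
  ],
)

```text
time: 16.78
tool_pos: [0.4708, -0.1855, 0.0122]
tool_rot: [-0.0, -0.048, 0.999, 0.0]
contact_force: [-4.5, 2.9, 12.3]
gripper_width: 0.656
```

Contact. I'll ease off 1.5 mm, open, and retreat upwards.

Request:
jog_arm(
  increments=[
    {"slide": [0, 0, -1.5], "rotation": [0, 0, 0]},
    {"slide": [0, 0, 0], "rotation": [0, 0, 0]},
  ],
)

```text
time: 16.95
tool_pos: [0.4709, -0.1856, 0.0124]
tool_rot: [0.001, -0.048, 0.999, -0.0]
contact_force: [-0.3, 0.6, 3.6]
gripper_width: 0.661
```

Request:
jog_arm(
  increments=[
    {"slide": [0, 0, 0], "rotation": [0, 0, 0]},
    {"slide": [0, 0, 0], "rotation": [0, 0, 0]},
    {"slide": [0, 0, 0], "rotation": [0, 0, 0]},
    {"slide": [0, 0, 0], "rotation": [0, 0, 0]},
    {"slide": [0, 0, 0], "rotation": [0, 0, 0]},
    {"slide": [0, 0, -10], "rotation": [0, 0, 0]},
    {"slide": [0, 0, -20], "rotation": [0, 0, 0]},
    {"slide": [0, 0, -30], "rotation": [0, 0, 0]},
    {"slide": [0, 0, -30], "rotation": [0, 0, 0]},
    {"slide": [0, 0, -30], "rotation": [0, 0, 0]},
    {"slide": [0, 0, -30], "rotation": [0, 0, 0]},
    {"slide": [30, 0, -10], "rotation": [0, 0, 0]},
    {"slide": [30, 0, 0], "rotation": [0, 0, 0]},
    {"slide": [30, 0, 0], "rotation": [0, 0, 0]},
    {"slide": [0, 0, 0], "rotation": [0, 0, 0]},
    {"slide": [0, 0, 0], "rotation": [0, 0, 0]},
  ],
  fingers=1,
)

```text
time: 18.28
tool_pos: [0.3803, -0.1942, 0.1725]
tool_rot: [0.001, -0.047, 0.999, -0.001]
contact_force: [-0.6, -0.5, 0.3]
gripper_width: 1.002
```

```bash
python3 - <<'E'
from h import *
s=state();print(s["time"],s["contact_force"],s["gripper_width"],s["tool_pos"])
f=optics.grab_frame("side");cv2.imwrite("pics/side14.png",f["frame"])
b=f["frame"];hsv=cv2.cvtColor(b,cv2.COLOR_BGR2HSV);H,S,V=[hsv[...,i].astype(int) for i in range(3)]
f=optics.grab_frame("top");cv2.imwrite("pics/top14.png",f["frame"])
for r in silhouettes("red_insert_center","top")[:3]: print(r["score"],r["bbox"],rect(f,r["mask"],.027))
for r in silhouettes("blue_insert_center","top")[:4]: print(r["score"],r["bbox"],rect(f,r["mask"],.05))
E
```

```text
18.2833 [-0.5708242  -0.46828457  0.27113776] 1.0019325233218215 [ 0.38027586 -0.19424917  0.17247201]
0.86 [435.7, 164.0, 469.5, 218.4] ((509.6, -180.3), (103.1, 64.0), 6.2)
0.65 [193.4, 286.7, 257.3, 368.9] ((246.0, 256.5), (138.0, 90.4), 23.6)
0.84 [230.2, 155.0, 261.2, 207.5] ((522.9, 224.8), (100.7, 60.5), 4.9)
0.65 [262.6, 77.0, 316.7, 112.1] ((701.1, 142.5), (97.3, 61.0), 77.3)
```

View pics/side14.png

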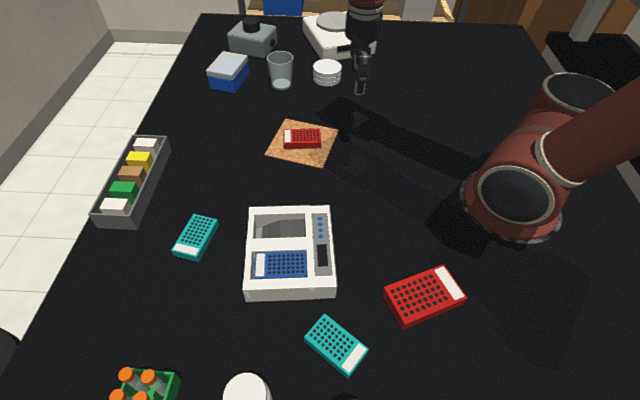

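View pics/top14.png

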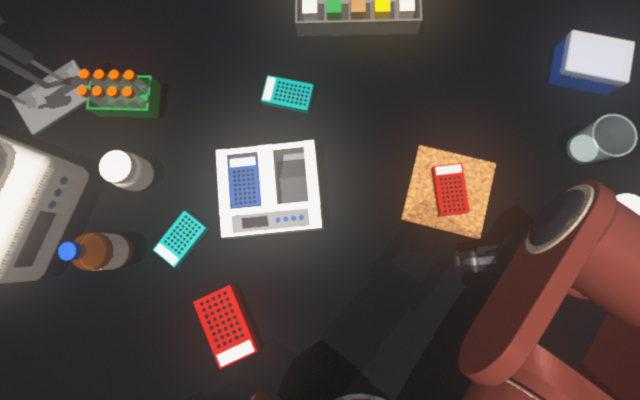

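The red block lies flat on the cork pad, wells up, at about (451,189) in the top view. The blue block is still in its pocket at (245,181), and the arm is clear. Handing in.

```bash
python3 -c "
from plant import manip,state
print(manip.job_done(), state()['time'])"
```

```text
the job is handed in; nothing more can be done
the job is handed in; nothing more can be done
```

The red block is lying flat, wells up, near the middle of the cork pad, and the job is handed in at about 18.5 s of the 48 s.

I pressed the striped end with shut fingers until the plain end tipped up and stayed up. Then I pinched the raised end with the tool tilted 28°, lifted it, levelled it and set it down gently (about 12 N at contact).

**Last checks**
- **Red block:** the top view puts its centre at about (510, -180) mm. The pad centre measured (510, -183) mm, so it is within about 3 mm.
- **Blue block:** still in its pocket at its measured starting position, within about 1 mm.
- **Arm:** clear of everything, with no contact force beyond sensor noise.

**What went wrong or disagreed**
- **Wrong direction:** I got a sign wrong on the first carry and moved the held block about 0.3 m away from the pad. I raised it and brought it back. The pictures show nothing was moved, and I saw no contact force.
- **Block height in the grip:** the side-view fit put the block's centre a few mm lower relative to the TCP than I expected from the grasp. I therefore found the cork by 1 mm steps and the force reading.

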